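# Line up the sample bushings by size for the inventory photograph

## Task

Set the four steel bushings up for the inventory photograph: stand each one on its flange in the middle of a rubber pad on the board, one to a pad, in order of size with the smallest next to the black-and-white photo scale and the largest next to the grey card. Do not knock any bushing over, and leave the scale and the grey card where they lie.

Things in the scene. Friction and masses are not known exactly. Their poses are not given: they have to be found in the camera images.
- bushing_1: the smallest of four plain steel flanged bushings, standing upright on its flange on the table: flange 37 mm diameter and 4 mm thick at the bottom, above it a straight round body 26 mm diameter up to the top, total height 30 mm, open bore 16 mm, about 80 g. Origin: centre of the underside of the flange; z is its axis, up when it stands right way up.
- bushing_2: the second smallest of four plain steel flanged bushings, standing upright on its flange on the table: flange 46 mm diameter and 4 mm thick at the bottom, above it a straight round body 35 mm diameter up to the top, total height 42 mm, open bore 23 mm, about 170 g. Origin: centre of the underside of the flange; z is its axis, up when it stands right way up.
- bushing_3: the second largest of four plain steel flanged bushings, standing upright on its flange on the table: flange 55 mm diameter and 4 mm thick at the bottom, above it a straight round body 44 mm diameter up to the top, total height 54 mm, open bore 30 mm, about 330 g. Origin: centre of the underside of the flange; z is its axis, up when it stands right way up.
- bushing_4: the largest of four plain steel flanged bushings, standing upright on its flange on the table: flange 64 mm diameter and 4 mm thick at the bottom, above it a straight round body 53 mm diameter up to the top, total height 66 mm, open bore 37 mm, about 560 g. Origin: centre of the underside of the flange; z is its axis, up when it stands right way up.
- pad_a: one of four identical fixed black rubber discs, 86 mm diameter, 3 mm thick, in a straight row 90 mm apart on a fixed wooden board (130 x 500 mm, 10 mm thick, on the table): pad tops are 13 mm above the table. Which lettered pad lies where in the row differs from start to start. Origin: centre of its underside; z up, y along the row.
- pad_b: one of four identical fixed black rubber discs, 86 mm diameter, 3 mm thick, in a straight row 90 mm apart on a fixed wooden board (130 x 500 mm, 10 mm thick, on the table): pad tops are 13 mm above the table. Which lettered pad lies where in the row differs from start to start. Origin: centre of its underside; z up, y along the row.
- pad_c: one of four identical fixed black rubber discs, 86 mm diameter, 3 mm thick, in a straight row 90 mm apart on a fixed wooden board (130 x 500 mm, 10 mm thick, on the table): pad tops are 13 mm above the table. Which lettered pad lies where in the row differs from start to start. Origin: centre of its underside; z up, y along the row.
- pad_d: one of four identical fixed black rubber discs, 86 mm diameter, 3 mm thick, in a straight row 90 mm apart on a fixed wooden board (130 x 500 mm, 10 mm thick, on the table): pad tops are 13 mm above the table. Which lettered pad lies where in the row differs from start to start. Origin: centre of its underside; z up, y along the row.
- scale: photo scale: a loose flat white bar with black blocks, 110 x 28 x 4 mm, 50 g, lying on the board across one end of the row, its centre about 77 mm beyond the centre of the nearest pad; which end differs from start to start. Origin: centre of its underside; x along its length (across the row), z up.
- card: grey card for the photograph: a loose plain grey flat plate, 85 x 54 x 4 mm, 50 g, lying on the board across the other end of the row, its centre about 77 mm beyond the centre of the nearest pad. Origin: centre of its underside; x along its 85 mm length (across the row), z up.
Not all that is in view belongs to the job. Leave any green or purple look-alike of the bushing_2 alone.

How it is judged:
By the outcome, as a careful person would: the job done as asked, in the order asked, and still so for the second after the job is handed in, with the robot touching nothing.
It also fails if it takes over 112 s, if anything falls off the work surface, if the arm or the gripper's body presses on something with over 40 N, if the wrist force passes 120 N, or if a joint passes its speed limit or range.

## Robot

A 6-joint arm with a two-finger parallel gripper is mounted at the origin on the work surface. World frame = base frame: x ahead of the robot, y to its left, z up, the work surface at z = 0. Lengths are in m, angles in rad, forces in N, time in s.
With the tool pointing down it reaches from about 0.3 to 0.775 m from the base axis. Payload 14.6 kg.
Tool frame: the origin (TCP) lies at the very end of the fingers, on their centre line; the grasp point (between the pads) lies 19 mm behind it; z points along the fingers, y is the line along which they close (so a half turn about z gives the same grasp; the last joint's range is limited). The gripper opens to 94 mm and grips with 3 to 60 N. Pads are 16 mm wide; open, the fingers measure 119 mm over their backs; the gripper's body (75 mm by 177 mm) begins 78 mm behind the grasp point.
Start: joints at [-1.318, 0.3, 1.521, -0, 1.321, -0.067], TCP at [0.173, -0.522, 0.205] pointing down, gripper open.
Joint ranges: [-3.03, 3.03], [-0.79, 2.21], [0.23, 2.52], [-1.04, 4.18], [0, 3.07], [-2.55, 2.55]. Speed limits (rad/s): [2.22, 2.22, 2.57, 3.14, 3.14, 3.14].

## Interface

Orientations are given as [roll, pitch, yaw] about the fixed x, y, z axes, in that order (R = Rz(yaw) Ry(pitch) Rx(roll)).
In Python, from station import ctrl, camera, camera_info, finder gives the robot as it stands.
- The arm moves only by the tool carry_out, never from a script. Its argument "motion" is a list of rows, each a list of 2 entries, a list of its own where there are three numbers: the shift along the tool's x, y, z as a fraction of full scale, then the turn about the tool's z as a fraction of full scale. A call has 1 to 12 rows; each row is the pose to reach, as a shift and turn from the pose commanded when the call began, along the tool's axes at that moment, turning the shorter way round; what a row does not reach only later rows make up. Full scale, the value 1, is 200 mm for a shift and 360 degrees for a turn. A row lasts 1/10 s, in which the tool goes at most 50 mm and 8.59 degrees, less where a joint would pass 70% of its speed; a pose out of reach is approached as far as the arm can. A call with a number of a shift or a turn outside -1 to 1 is refused whole. A call with a gripper value outside its range is refused whole. "hand" is the closure, from -1 (fully open) to 1 (shut), set as the call begins (left out, the last holds). The fingers move at their own pace and stop on an object; "force" is the grip in N (left out, the last holds). Time passes only in rows, so rows that repeat a pose let the fingers close. It gives the time, the measured TCP pose, the force, the opening and the grip force at its end, in the units of the state.
- ctrl.get_obs(): the state, without advancing time (a new reading comes with each control period).
- camera(name): name is "scene" or "top"; returns (picture, depth): 384x512x3 uint8, blue, green, red; 384x512 float32, m along the optical axis (not along the pixel's ray), 0 where there is no reading.
- camera_info(name): a dict with "camera_matrix" (3x3 intrinsics, pixels), "dist_coeffs" ([k1, k2, p1, p2, k3] as OpenCV has them; the pictures are not rectified), "origin" and "attitude" of the camera in the world. Camera axes: x right, y down, z forward; pixel columns grow to the right and rows downward; lengths in m; the calibration is good to about 2 mm. A picture is of the moment at which its call begins. camera_info takes no time and is no camera call.
- ctrl.hand_in(): hands the job in; it is judged then, once.
Trained networks look in the newest picture that a camera, given by its name, has taken for a name from the list of things; names that differ only in an ending like _2 or _b are one class to them, and where a whole thing is asked for, a point or a joint stands for the part that bears it (a point fixed in the world has none). Each returns a list of dicts, best first, with "conf" (0 to 1); they miss things now and then, are a little off and sometimes report something else, mostly with a low value. They report only what shows in the picture. A call takes as long as a camera call. They do not tell look-alikes from the thing itself.
- finder.boxes_of(camera, query): "location" ([column, row] in pixels, amid what is visible of it).
- finder.cut_out(camera, query): "mask" (384x512 bool, what is visible of it) and "location" ([column, row] in pixels, amid what is visible of it).
- finder.pinpoint(camera, query): "location" ([column, row] in pixels: a listed point, or the origin of a listed thing).
The state is a dict: "time_s": time; "qpos": joint angles; "joint_vel": joint speeds; "tau": joint torques, N m; "ee_pos": TCP position; "eef_rot": TCP orientation; "force": force on the tool from outside, world axes, zero at the start; "moment": the same for the moment, N m; "grip_width": finger opening in m; "grip_force": force on a finger pad.
Only numpy, scipy, OpenCV 4.12 (cv2) and the standard library are available. Lean on these libraries where they do the work, as an engineer would, in place of code of your own. Each camera call takes 0.05 s, during which the arm holds its last target. There are 200 camera calls.

## Working session

There is one attempt and no reset: what is moved stays moved. The work goes in short steps, Python scripts to look and compute and a tool call to move; the robot and the scene stay as the last step left them, time stands still between calls to the robot, and variables do not carry over. Pictures are saved under pics/ and viewed, at most 14 in all, crops included, and the job is handed in when it is done.

Besides the shell and the picture viewer there is one more tool, called after "Request:" as name([rows], argument=value, ...), one row to a line, values as JSON. carry_out: Moves the arm, as the interface text tells. Its arguments: {"type":"object","properties":{"motion":{"type":"array","items":{"type":"array"}},"hand":{"type":"number"},"force":{"type":"number"}},"required":["motion"]}

```bash
mkdir -p pics; ls
python3 - <<'E'
from station import ctrl,camera,camera_info,finder
import cv2
for n in("top","scene"):
    p,d=camera(n);cv2.imwrite(f"pics/{n}0.png",p)
    i=camera_info(n);print(n,i)
print(ctrl.get_obs())
E
```

```text
pics
top {'camera_matrix': array([[423.42641588,   0.        , 251.90081899],
       [  0.        , 423.42641588, 194.41942948],
       [  0.        ,   0.        ,   1.        ]]), 'dist_coeffs': array([-0.09840267,  0.        ,  0.        ,  0.        ,  0.        ]), 'origin': array([ 0.42232152, -0.00462425,  0.83555862]), 'attitude': array([-2.98892824,  0.03608074, -1.54920066])}
scene {'camera_matrix': array([[487.05433118,   0.        , 252.11778013],
       [  0.        , 487.05433118, 185.06767425],
       [  0.        ,   0.        ,   1.        ]]), 'dist_coeffs': array([-0.16582652,  0.        ,  0.        ,  0.        ,  0.        ]), 'origin': array([ 1.30395606, -0.15730064,  0.7821017 ]), 'attitude': array([-2.29862521e+00,  8.78807637e-04,  1.38350207e+00])}
{'time_s': 0.1, 'qpos': array([-1.31758399e+00,  3.00424994e-01,  1.52150268e+00, -1.93332183e-05,
        1.32070244e+00, -6.65880055e-02]), 'joint_vel': array([ 7.83340894e-05, -1.81684108e-03, -2.79997929e-03, -9.56520617e-04,
       -2.21638312e-04, -5.52920914e-04]), 'tau': array([ 1.45863974e-03, -5.32645297e+01, -3.53284049e+01,  7.09672272e-02,
        2.34700588e-02, -7.07731533e-05]), 'ee_pos': array([ 0.17284816, -0.52189086,  0.20494479]), 'eef_rot': array([-3.14055625e+00, -5.03460839e-05,  3.19805106e-01]), 'force': array([-0.49012662,  0.20606286,  0.26288365]), 'moment': array([0.02551459, 0.03030785, 0.00653839]), 'grip_force': 0.0, 'grip_width': 0.09397560662116847}
```

View pics/top0.png

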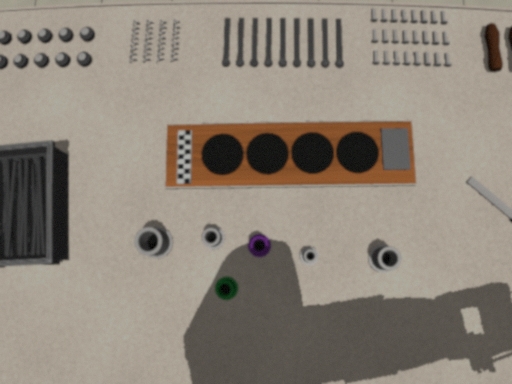

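View pics/scene0.png

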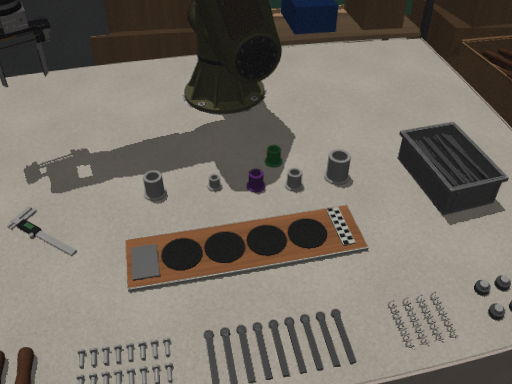

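The top view shows the board with the scale at the left end (184,156) and the card at the right end (396,149). The pads lie at columns 222, 267, 312 and 357. The bushings are: largest (150,240), #2 (211,236), smallest (309,255) and #3 (385,258). The purple (259,245) and green (226,288) ones are look-alikes.

```bash
cat > h.py <<'E'
import numpy as np,cv2
from scipy.spatial.transform import Rotation as R
from scipy.optimize import least_squares
from station import ctrl,camera,camera_info,finder
B=[(.037,.026,.030),(.046,.035,.042),(.055,.044,.054),(.064,.053,.066)]
def proj(n,P):
    i=camera_info(n);M=R.from_euler('xyz',i['attitude']).as_matrix()
    P=(np.atleast_2d(P)-i['origin'])@M
    return cv2.projectPoints(P,np.zeros(3),np.zeros(3),i['camera_matrix'],i['dist_coeffs'])[0][:,0]
def unproj(n,uv,z):
    i=camera_info(n);M=R.from_euler('xyz',i['attitude']).as_matrix()
    d=M@np.append(cv2.undistortPoints(np.float64([[uv]]),i['camera_matrix'],i['dist_coeffs']).ravel(),1)
    return i['origin']+d*(z-i['origin'][2])/d[2]
t=np.linspace(0,2*np.pi,48,endpoint=False);C=np.c_[np.cos(t),np.sin(t)]
def ring(xy,d,z): return np.c_[np.array(xy)+C*d/2,np.full(48,z)]
def hullstat(pts):
    h=cv2.convexHull(np.float32(pts));m=cv2.moments(h)
    return np.array([m['m10']/m['m00'],m['m01']/m['m00']]),m['m00']
def model(k,xy,z0=0):
    if k=='pad': return np.r_[ring(xy,.086,.013),ring(xy,.086,.010)]
    f,b,h=B[k]; return np.r_[ring(xy,f,z0),ring(xy,f,z0+.004),ring(xy,b,z0+h)]
def fit(n,mask,k,z0=0):
    ys,xs=np.nonzero(mask)
    c=[]  # pixel corners shrunk to the boundary: use hull of pixel squares
    P=np.concatenate([np.c_[xs+a,ys+b] for a in(-.5,.5) for b in(-.5,.5)])
    u,A=hullstat(P);g=unproj(n,u,.02)[:2]
    r=least_squares(lambda q:hullstat(proj(n,model(k,q,z0)))[0]-u,g,diff_step=1e-3)
    return r.x,A/hullstat(proj(n,model(k,r.x,z0)))[1]
def ident(n,mask,z0=0):
    return min(((k,)+fit(n,mask,k,z0) for k in range(4)),key=lambda s:abs(np.log(s[2])))
E
python3 - <<'E'
from h import *
np.set_printoptions(precision=4,suppress=True)
for n in("top","scene"):
    p,_=camera(n);hsv=cv2.cvtColor(p,cv2.COLOR_BGR2HSV)
    for o in finder.cut_out(n,"bushing"):
        m=o['mask'];k,xy,a=ident(n,m)
        print(n,np.round(o['location']),round(o['conf'],2),'sat',np.median(hsv[m][:,1]),'B',k+1,xy,'ratio %.2f'%a)
    for o in finder.cut_out(n,"pad"):
        xy,a=fit(n,o['mask'],'pad');print(n,'pad',np.round(o['location']),round(o['conf'],2),xy,'%.2f'%a)
    for q in("scale","card"):
        for o in finder.pinpoint(n,q)[:1]:print(n,q,o['location'],unproj(n,o['location'],.01)[:2],o['conf'])
E
```

```text
top [212. 241.] 0.87 sat 10.0 B 2 [0.4621 0.1029] ratio 1.04
top [309. 257.] 0.73 sat 10.0 B 1 [ 0.4308 -0.085 ] ratio 1.05
top [258. 244.] 0.68 sat 148.0 B 2 [0.4496 0.0128] ratio 1.05
top [224. 289.] 0.64 sat 168.0 B 2 [0.3662 0.074 ] ratio 0.96
top [383. 258.] 0.63 sat 11.0 B 3 [ 0.4293 -0.2269] ratio 1.03
top pad [358. 150.] 0.83 [ 0.6388 -0.1803] 1.02
top pad [223. 157.] 0.65 [0.6303 0.0894] 1.02
top pad [263. 154.] 0.61 [0.633  0.0006] 1.00
top pad [314. 150.] 0.55 [ 0.6357 -0.0901] 1.03
top scale [185.8, 158.8] [0.6193 0.1629] 0.61
top card [391.2, 150.6] [ 0.6421 -0.2497] 0.76
scene [271. 157.] 0.8 sat 139.0 B 2 [0.3638 0.0751] ratio 1.03
scene [257. 187.] 0.79 sat 137.0 B 2 [0.4494 0.0131] ratio 0.95
scene [212. 184.] 0.78 sat 9.0 B 1 [ 0.4299 -0.0837] ratio 0.99
scene [335. 164.] 0.65 sat 9.0 B 4 [0.4483 0.2161] ratio 1.04
scene [153. 185.] 0.6 sat 9.0 B 3 [ 0.4268 -0.2268] ratio 0.97
scene [297. 177.] 0.54 sat 8.0 B 2 [0.4625 0.1038] ratio 0.96
scene pad [268. 240.] 0.94 [0.6294 0.0014] 1.02
scene pad [180. 256.] 0.93 [ 0.6347 -0.1802] 1.04
scene pad [222. 246.] 0.87 [ 0.6322 -0.0895] 0.97
scene pad [307. 232.] 0.6 [0.6259 0.0909] 1.04
scene scale [339.4, 223.8] [0.6142 0.1682] 0.68
scene card [143.7, 260.2] [ 0.6386 -0.2585] 0.64
```

Request:
carry_out([
  [[0.12,-0.07,0],-0.0225],
  [[0.24,-0.14,0],-0.045],
  [[0.36,-0.21,0],-0.0675],
  [[0.48,-0.28,0],-0.09],
  [[0.6,-0.36,0],-0.1125],
  [[0.72,-0.43,0],-0.135],
  [[0.837,-0.5,0],-0.157],
  [[0.837,-0.5,0],-0.179],
  [[0.837,-0.5,0],-0.199],
  [[0.837,-0.5,0],-0.199],
  [[0.837,-0.5,0],-0.199],
], hand=-1, force=25)

```text
time_s: 1.7
ee_pos: [0.3003, -0.3746, 0.2055]
eef_rot: [3.142, 0.0, 1.566]
force: [-0.7, -0.0, 0.7]
grip_width: 0.0943
grip_force: 0.0
```

Request:
carry_out([
  [[0.15,0.13,0],0],
  [[0.3,0.26,0],0],
  [[0.45,0.39,0],0],
  [[0.6,0.52,0.1],0],
  [[0.739,0.6385,0.25],0],
  [[0.739,0.6385,0.4],0],
  [[0.739,0.6385,0.5],0],
  [[0.739,0.6385,0.5],0],
  [[0.739,0.6385,0.5],0],
])

```text
time_s: 2.6
ee_pos: [0.4283, -0.2272, 0.1061]
eef_rot: [3.141, 0.0, 1.568]
force: [-0.5, 0.4, 0.4]
grip_width: 0.0941
grip_force: 0.0
```

Run:
```python
from h import *
p,_=camera("scene");cv2.imwrite("pics/s1.png",cv2.resize(p[60:300,0:400],(800,480)))
```

```text
(no output)
```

View pics/s1.png

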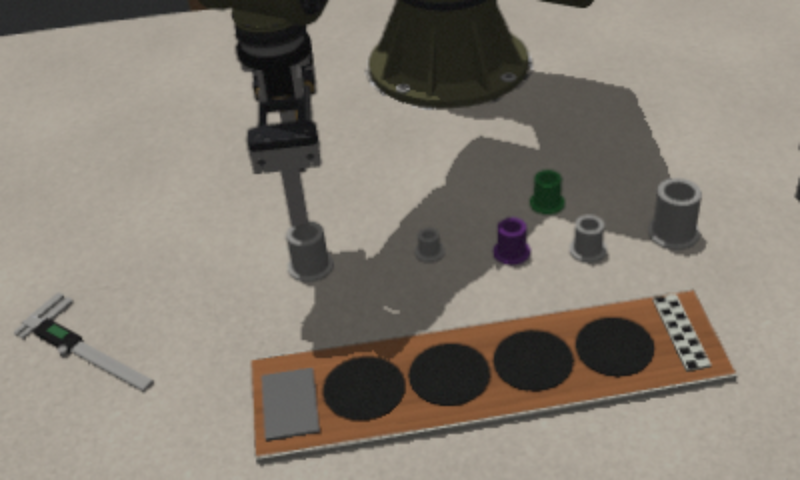

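The hovering fingers (295,200) line up over bushing 3 (308,250) in the crop, so I'm going down on it.

Request:
carry_out([
  [[0,0,0.1],0],
  [[0,0,0.2],0],
  [[0,0,0.3],0],
  [[0,0,0.38],0],
  [[0,0,0.43],0],
  [[0,0,0.467],0],
  [[0,0,0.467],0],
  [[0,0,0.467],0],
])

```text
time_s: 3.45
ee_pos: [0.4285, -0.2271, 0.0127]
eef_rot: [3.141, 0.001, 1.57]
force: [-0.2, -0.0, -0.5]
grip_width: 0.0943
grip_force: 0.0
```

Request:
carry_out([
  [[0,0,0],0],
  [[0,0,0],0],
  [[0,0,0],0],
  [[0,0,0],0],
  [[0,0,0],0],
  [[0,0,0],0],
  [[0,0,0],0],
  [[0,0,0],0],
], hand=1, force=25)

```text
time_s: 4.25
ee_pos: [0.4281, -0.2268, 0.012]
eef_rot: [-3.141, -0.0, 1.57]
force: [-0.9, 1.3, -0.8]
grip_width: 0.0435
grip_force: 25.0
```

Request:
carry_out([
  [[0,0,-0.1],0],
  [[0,0,-0.25],0],
  [[0,0,-0.4],0],
  [[0.08,0.1,-0.55],0],
  [[0.19,0.25,-0.65],0],
  [[0.3,0.4,-0.65],0],
  [[0.41,0.55,-0.65],0],
  [[0.52,0.7,-0.65],0],
  [[0.61,0.82,-0.65],0],
  [[0.665,0.89,-0.65],0],
  [[0.685,0.93,-0.65],0],
  [[0.685,0.93,-0.65],0],
])

```text
time_s: 5.45
ee_pos: [0.6144, -0.0897, 0.1414]
eef_rot: [-3.141, -0.0, 1.571]
force: [-0.2, -0.5, -2.1]
grip_width: 0.0439
grip_force: 25.0
```

Request:
carry_out([
  [[0,0.05,0.05],0],
  [[0,0.1,0.15],0],
  [[0,0.1,0.25],0],
  [[0,0.1,0.35],0],
  [[0,0.1,0.44],0],
  [[0,0.1,0.5],0],
  [[0,0.1,0.54],0],
  [[0,0.1,0.565],0],
  [[0,0.1,0.575],0],
  [[0,0.1,0.58],0],
  [[0,0.1,0.583],0],
  [[0,0.1,0.583],0],
])

```text
time_s: 6.65
ee_pos: [0.6344, -0.09, 0.0258]
eef_rot: [3.141, 0.0, 1.57]
force: [0.0, 0.8, -3.0]
grip_width: 0.0441
grip_force: 25.0
```

Request:
carry_out([
  [[0,0,0],0],
  [[0,0,0],0],
  [[0,0,0],0],
  [[0,0,0],0],
  [[0,0,0],0],
  [[0,0,0],0],
], hand=-1)

```text
time_s: 7.25
ee_pos: [0.6343, -0.09, 0.0255]
eef_rot: [3.141, 0.0, 1.57]
force: [0.1, 0.2, 0.0]
grip_width: 0.0881
grip_force: 0.0
```

Request:
carry_out([
  [[0,0,-0.1],0],
  [[0,0,-0.25],0],
  [[0,0,-0.4],0],
  [[0,0,-0.55],0],
  [[0,-0.15,-0.6],0],
  [[0,-0.35,-0.6],0],
  [[0.03,-0.55,-0.6],0],
  [[0.03,-0.75,-0.6],0],
  [[0.03,-0.92,-0.6],0],
  [[0.03,-1,-0.6],0],
  [[0.03,-1,-0.6],0],
  [[0.03,-1,-0.6],0],
])

```text
time_s: 8.45
ee_pos: [0.4349, -0.084, 0.1459]
eef_rot: [3.14, 0.0, 1.57]
force: [-0.1, -0.6, 0.4]
grip_width: 0.094
grip_force: 0.0
```

```bash
cat > chk.py <<'E'
from h import *
import sys
np.set_printoptions(precision=4,suppress=True)
PAD=np.array([[.628,.090],[.631,.001],[.634,-.090],[.6367,-.180]])
for n in("top","scene"):
    p,_=camera(n);hsv=cv2.cvtColor(p,cv2.COLOR_BGR2HSV)
    for o in finder.cut_out(n,"bushing"):
        m=o['mask'];on=any(np.linalg.norm(unproj(n,o['location'],.03)[:2]-q)<.055 for q in PAD)
        k,xy,a=ident(n,m,.013*on)
        print(n,np.round(o['location']),round(o['conf'],2),'sat',np.median(hsv[m][:,1]),'B',k+1,xy,'ratio %.2f'%a,'pad' if on else '')
    cv2.imwrite(f"pics/{n}{sys.argv[1]}.png",p)
print(ctrl.get_obs()['time_s'])
E
python3 chk.py 2
```

```text
top [313. 151.] 0.74 sat 9.0 B 3 [ 0.6359 -0.0906] ratio 1.01 pad
top [153. 246.] 0.73 sat 10.0 B 4 [0.45   0.2151] ratio 1.05 
top [224. 289.] 0.57 sat 164.0 B 2 [0.3648 0.0747] ratio 0.99 
top [215. 238.] 0.56 sat 10.0 B 2 [0.4627 0.1032] ratio 0.97 
top [259. 243.] 0.55 sat 138.0 B 2 [0.4494 0.0128] ratio 1.07 
scene [335. 166.] 0.86 sat 9.0 B 4 [0.4489 0.2159] ratio 1.05 
scene [256. 185.] 0.84 sat 132.0 B 2 [0.4488 0.0144] ratio 1.07 
scene [296. 181.] 0.8 sat 9.0 B 2 [0.4632 0.1044] ratio 0.91 
scene [211. 185.] 0.79 sat 9.0 B 1 [ 0.4293 -0.0842] ratio 0.95 
scene [223. 242.] 0.67 sat 9.0 B 3 [ 0.6338 -0.0897] ratio 1.00 pad
scene [272. 158.] 0.53 sat 138.5 B 2 [0.3634 0.0746] ratio 0.95 
8.65
```

Request:
carry_out([
  [[0,-0.02,0.1],0],
  [[0,-0.02,0.25],0],
  [[0,-0.02,0.4],0],
  [[0,-0.02,0.52],0],
  [[0,-0.02,0.6],0],
  [[0,-0.02,0.65],0],
  [[0,-0.02,0.68],0],
  [[0,-0.02,0.692],0],
  [[0,-0.02,0.692],0],
  [[0,-0.02,0.692],0],
])

```text
time_s: 9.65
ee_pos: [0.4307, -0.0839, 0.0076]
eef_rot: [3.141, 0.0, 1.57]
force: [-0.7, 0.1, -0.2]
grip_width: 0.0943
grip_force: 0.0
```

Request:
carry_out([
  [[0,0,0],0],
  [[0,0,0],0],
  [[0,0,0],0],
  [[0,0,0],0],
  [[0,0,0],0],
  [[0,0,0],0],
  [[0,0,0],0],
  [[0,0,0],0],
  [[0,0,0],0],
  [[0,0,0],0],
], hand=1, force=20)

```text
time_s: 10.65
ee_pos: [0.4302, -0.0838, 0.007]
eef_rot: [-3.141, -0.0, 1.57]
force: [-0.1, 0.1, 0.8]
grip_width: 0.0257
grip_force: 20.0
```

Request:
carry_out([
  [[0,0,-0.1],0],
  [[0,0,-0.28],0],
  [[0,0,-0.45],0],
  [[0.08,0.09,-0.6],0],
  [[0.2,0.23,-0.65],0],
  [[0.34,0.39,-0.65],0],
  [[0.48,0.55,-0.65],0],
  [[0.62,0.71,-0.65],0],
  [[0.75,0.86,-0.65],0],
  [[0.84,0.96,-0.65],0],
  [[0.87,0.989,-0.65],0],
  [[0.87,0.989,-0.65],0],
])

```text
time_s: 11.85
ee_pos: [0.6281, 0.0905, 0.1363]
eef_rot: [-3.141, 0.0, 1.571]
force: [0.7, 0.5, -1.1]
grip_width: 0.0253
grip_force: 20.0
```

Request:
carry_out([
  [[0,0,0.05],0],
  [[0,0,0.15],0],
  [[0,0,0.25],0],
  [[0,0,0.35],0],
  [[0,0,0.44],0],
  [[0,0,0.5],0],
  [[0,0,0.54],0],
  [[0,0,0.565],0],
  [[0,0,0.577],0],
  [[0,0,0.582],0],
  [[0,0,0.583],0],
  [[0,0,0.583],0],
])

```text
time_s: 13.05
ee_pos: [0.6284, 0.0901, 0.0209]
eef_rot: [3.141, -0.0, 1.57]
force: [0.0, 0.0, -1.2]
grip_width: 0.0254
grip_force: 20.0
```

Request:
carry_out([
  [[0,0,0],0],
  [[0,0,0],0],
  [[0,0,0],0],
  [[0,0,0],0],
  [[0,0,0],0],
  [[0,0,0],0],
  [[0,0,0],0],
], hand=-1)

```text
time_s: 13.75
ee_pos: [0.6282, 0.09, 0.0204]
eef_rot: [-3.142, -0.0, 1.57]
force: [0.1, -0.2, -0.1]
grip_width: 0.078
grip_force: 0.0
```

Request:
carry_out([
  [[0,0,-0.1],0],
  [[0,0,-0.25],0],
  [[0,0,-0.4],0],
  [[0,0,-0.55],0],
  [[0,-0.15,-0.6],0],
  [[0.02,-0.35,-0.6],0],
  [[0.05,-0.55,-0.6],0],
  [[0.067,-0.72,-0.6],0],
  [[0.067,-0.8265,-0.6],0],
  [[0.067,-0.8265,-0.6],0],
  [[0.067,-0.8265,-0.6],0],
])

```text
time_s: 14.85
ee_pos: [0.4635, 0.1036, 0.141]
eef_rot: [3.14, -0.0, 1.57]
force: [0.4, -0.3, -0.1]
grip_width: 0.0942
grip_force: 0.0
```

Request:
carry_out([
  [[0,0,0.1],0],
  [[0,0,0.25],0],
  [[0,0,0.4],0],
  [[0,0,0.5],0],
  [[0,0,0.57],0],
  [[0,0,0.62],0],
  [[0,0,0.64],0],
  [[0,0,0.652],0],
  [[0,0,0.652],0],
  [[0,0,0.652],0],
])

```text
time_s: 15.85
ee_pos: [0.4633, 0.1036, 0.0106]
eef_rot: [3.141, -0.0, 1.57]
force: [0.9, 0.1, 0.4]
grip_width: 0.0939
grip_force: 0.0
```

Request:
carry_out([
  [[0,0,0],0],
  [[0,0,0],0],
  [[0,0,0],0],
  [[0,0,0],0],
  [[0,0,0],0],
  [[0,0,0],0],
  [[0,0,0],0],
  [[0,0,0],0],
  [[0,0,0],0],
  [[0,0,0],0],
], hand=1, force=25)

```text
time_s: 16.85
ee_pos: [0.4628, 0.1035, 0.01]
eef_rot: [-3.141, -0.0, 1.57]
force: [-0.5, -0.1, 0.4]
grip_width: 0.0345
grip_force: 25.0
```

Request:
carry_out([
  [[0,0,-0.1],0],
  [[0,0,-0.28],0],
  [[0,0,-0.45],0],
  [[-0.05,0.08,-0.6],0],
  [[-0.12,0.2,-0.65],0],
  [[-0.21,0.35,-0.65],0],
  [[-0.3,0.5,-0.65],0],
  [[-0.39,0.65,-0.65],0],
  [[-0.47,0.77,-0.65],0],
  [[-0.51,0.83,-0.65],0],
  [[-0.513,0.8415,-0.65],0],
  [[-0.513,0.8415,-0.65],0],
])

```text
time_s: 18.05
ee_pos: [0.6307, 0.001, 0.1395]
eef_rot: [-3.141, -0.0, 1.57]
force: [-0.4, -0.1, -1.5]
grip_width: 0.0344
grip_force: 25.0
```

Request:
carry_out([
  [[0,0,0.05],0],
  [[0,0,0.15],0],
  [[0,0,0.25],0],
  [[0,0,0.35],0],
  [[0,0,0.44],0],
  [[0,0,0.5],0],
  [[0,0,0.54],0],
  [[0,0,0.565],0],
  [[0,0,0.577],0],
  [[0,0,0.582],0],
  [[0,0,0.583],0],
  [[0,0,0.583],0],
])

```text
time_s: 19.25
ee_pos: [0.6313, 0.0008, 0.0239]
eef_rot: [3.141, 0.0, 1.57]
force: [-0.6, -0.6, -1.9]
grip_width: 0.0347
grip_force: 25.0
```

Request:
carry_out([
  [[0,0,0],0],
  [[0,0,0],0],
  [[0,0,0],0],
  [[0,0,0],0],
  [[0,0,0],0],
  [[0,0,0],0],
  [[0,0,0],0],
], hand=-1)

```text
time_s: 19.95
ee_pos: [0.6311, 0.0008, 0.0234]
eef_rot: [-3.142, -0.0, 1.57]
force: [-0.6, -0.7, -1.3]
grip_width: 0.0868
grip_force: 0.0
```

Request:
carry_out([
  [[0,0,-0.1],0],
  [[0,0,-0.25],0],
  [[0,0,-0.42],0],
  [[0,0,-0.58],0],
  [[0.1,-0.1,-0.633],0],
  [[0.25,-0.25,-0.633],0],
  [[0.4,-0.4,-0.633],0],
  [[0.55,-0.55,-0.633],0],
  [[0.7,-0.7,-0.633],0],
  [[0.83,-0.83,-0.633],0],
  [[0.9,-0.91,-0.633],0],
  [[0.9,-0.91,-0.633],0],
])

```text
time_s: 21.15
ee_pos: [0.4479, 0.1823, 0.1504]
eef_rot: [3.141, -0.0, 1.573]
force: [-0.5, 0.6, -0.9]
grip_width: 0.094
grip_force: 0.0
```

Request:
carry_out([
  [[0.1,0,0],0],
  [[0.1735,0,0.05],0],
  [[0.1735,0,0.18],0],
  [[0.1735,0,0.32],0],
  [[0.1735,0,0.45],0],
  [[0.1735,0,0.55],0],
  [[0.1735,0,0.62],0],
  [[0.1735,0,0.65],0],
  [[0.1735,0,0.66],0],
  [[0.1735,0,0.66],0],
  [[0.1735,0,0.66],0],
])

```text
time_s: 22.25
ee_pos: [0.4497, 0.2158, 0.0186]
eef_rot: [3.141, -0.0, 1.57]
force: [-0.3, -0.1, 0.8]
grip_width: 0.0941
grip_force: 0.0
```

Request:
carry_out([
  [[0,0,0],0],
  [[0,0,0],0],
  [[0,0,0],0],
  [[0,0,0],0],
  [[0,0,0],0],
  [[0,0,0],0],
  [[0,0,0],0],
  [[0,0,0],0],
  [[0,0,0],0],
], hand=1, force=35)

```text
time_s: 23.15
ee_pos: [0.4493, 0.2157, 0.0181]
eef_rot: [3.142, -0.0, 1.57]
force: [-0.7, -1.4, 1.3]
grip_width: 0.0526
grip_force: 35.0
```

Request:
carry_out([
  [[0,0,-0.06],0],
  [[0,0,-0.18],0],
  [[0,0,-0.32],0],
  [[-0.02,0,-0.46],0],
  [[-0.1,0,-0.58],0],
  [[-0.22,0,-0.65],0],
  [[-0.36,0,-0.65],0],
  [[-0.5,0,-0.65],0],
  [[-0.64,0,-0.65],0],
  [[-0.76,0,-0.65],0],
  [[-0.85,0,-0.65],0],
  [[-0.9,0,-0.65],0],
])

```text
time_s: 24.35
ee_pos: [0.4488, 0.0345, 0.1484]
eef_rot: [-3.141, 0.0, 1.569]
force: [0.1, -0.2, -5.3]
grip_width: 0.0528
grip_force: 35.0
```

Request:
carry_out([
  [[-0.05,0.05,0],0],
  [[-0.14,0.14,0],0],
  [[-0.25,0.26,0],0],
  [[-0.36,0.38,0],0],
  [[-0.47,0.49,0],0],
  [[-0.58,0.6,0],0],
  [[-0.68,0.71,0],0],
  [[-0.77,0.8,0],0],
  [[-0.84,0.88,0],0],
  [[-0.88,0.92,0],0],
  [[-0.9,0.9385,0],0],
  [[-0.9,0.9385,0],0],
])

```text
time_s: 25.55
ee_pos: [0.637, -0.1445, 0.1475]
eef_rot: [-3.141, -0.0, 1.57]
force: [-0.3, -0.8, -5.1]
grip_width: 0.0524
grip_force: 35.0
```

Request:
carry_out([
  [[-0.05,0,0],0],
  [[-0.12,0,0],0],
  [[-0.16,0,0],0],
  [[-0.1785,0,0.05],0],
  [[-0.1785,0,0.15],0],
  [[-0.1785,0,0.25],0],
  [[-0.1785,0,0.34],0],
  [[-0.1785,0,0.42],0],
  [[-0.1785,0,0.48],0],
  [[-0.1785,0,0.52],0],
  [[-0.1785,0,0.54],0],
  [[-0.1785,0,0.54],0],
])

```text
time_s: 26.75
ee_pos: [0.6367, -0.1802, 0.0399]
eef_rot: [-3.141, -0.0, 1.57]
force: [-0.1, -0.2, -4.7]
grip_width: 0.0528
grip_force: 35.0
```

Request:
carry_out([
  [[0,0,0.015],0],
  [[0,0,0.028],0],
  [[0,0,0.037],0],
  [[0,0,0.042],0],
  [[0,0,0.044],0],
  [[0,0,0.044],0],
  [[0,0,0.044],0],
])

```text
time_s: 27.45
ee_pos: [0.6368, -0.1802, 0.0314]
eef_rot: [3.141, 0.0, 1.57]
force: [0.4, 0.0, -3.9]
grip_width: 0.0525
grip_force: 35.0
```

Request:
carry_out([
  [[0,0,0],0],
  [[0,0,0],0],
  [[0,0,0],0],
  [[0,0,0],0],
  [[0,0,0],0],
  [[0,0,0],0],
  [[0,0,0],0],
], hand=-1)

```text
time_s: 28.15
ee_pos: [0.6367, -0.1802, 0.0313]
eef_rot: [3.141, 0.0, 1.57]
force: [0.7, 0.8, -0.1]
grip_width: 0.0936
grip_force: 0.0
```

Request:
carry_out([
  [[0,0,-0.1],0],
  [[0,0,-0.25],0],
  [[0,0,-0.42],0],
  [[0,0,-0.6],0],
  [[0,0,-0.75],0],
  [[-0.1,-0.2,-0.8],0],
  [[-0.25,-0.4,-0.8],0],
  [[-0.4,-0.6,-0.8],0],
  [[-0.6,-0.8,-0.8],0],
  [[-0.8,-1,-0.8],0],
  [[-0.9,-1,-0.8],0],
  [[-0.9,-1,-0.8],0],
])

```text
time_s: 29.35
ee_pos: [0.4349, -0.3629, 0.1914]
eef_rot: [3.141, 0.001, 1.566]
force: [0.6, 0.5, -0.6]
grip_width: 0.0938
grip_force: 0.0
```

```bash
python3 chk.py 3
```

```text
top [266. 153.] 0.87 sat 9.0 B 2 [0.6332 0.0014] ratio 1.04 pad
top [222. 155.] 0.8 sat 9.0 B 1 [0.6294 0.0896] ratio 1.11 pad
top [225. 289.] 0.79 sat 167.0 B 2 [0.3654 0.074 ] ratio 0.98 
top [259. 246.] 0.79 sat 151.0 B 2 [0.4498 0.0122] ratio 0.99 
top [314. 147.] 0.75 sat 10.0 B 3 [ 0.6364 -0.0913] ratio 0.98 pad
top [359. 148.] 0.72 sat 10.0 B 4 [ 0.638  -0.1793] ratio 0.96 pad
scene [222. 239.] 0.97 sat 9.0 B 3 [ 0.6335 -0.0895] ratio 1.01 pad
scene [178. 243.] 0.86 sat 9.0 B 4 [ 0.6353 -0.1797] ratio 0.99 pad
scene [270. 234.] 0.76 sat 9.0 B 2 [0.6316 0.0005] ratio 0.93 pad
scene [255. 184.] 0.64 sat 137.0 B 2 [0.4484 0.0135] ratio 1.00 
scene [271. 155.] 0.61 sat 134.0 B 2 [0.3649 0.0762] ratio 1.18 
29.55
```

View pics/top3.png

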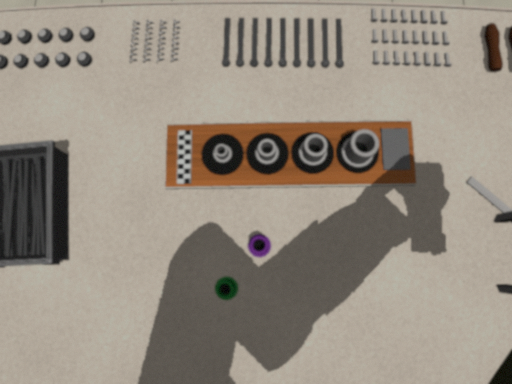

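View pics/scene3.png

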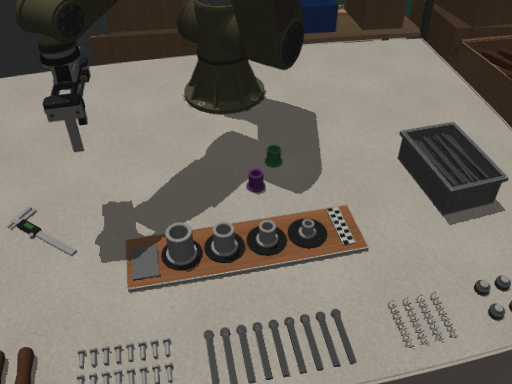

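All four stand centred on the pads (top view 222, 266, 314, 359), smallest by the scale (184,156) and largest by the card (396,149). The scale, card and look-alikes have not moved.

```bash
python3 -c "
from station import ctrl
print(ctrl.hand_in())"
```

```text
the job is handed in; nothing more can be done
None
```

The four bushings stand upright on their flanges, each within about 2 mm of its pad's centre by the camera measurements, smallest next to the scale and largest next to the grey card; the scale, the card and the look-alikes were not touched, and the job was handed in at about 30 s of the 112 s allowed.

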